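# Lock the water filter's cap

## Task

The cap of the countertop water filter stands proud and unlocked in its bayonet socket. Press it fully home, then swing its lever a quarter turn clockwise (seen from above) up to its stop, over the small nib on the tub, so that the cap is locked level; leave the mug, the carton and the glass where they stand.

Things in the scene. Friction and masses are not known exactly. Their poses are not given: they have to be found in the camera images.
- filter_base: Fixed countertop water filter: white round tub, 116 mm across at its 74 mm high rim, on a grey foot 148 mm across; low steel spout (100 mm out, 52 mm high). Origin: tub's axis at worktop height, z up. The mouth is a bayonet socket. The unlocked lever points along this frame's -y, the locked one along -x (a quarter turn clockwise from above), at a hard stop. The cap turns only when pressed fully home.
- nib (a point): Top of a small grey nib (10 mm wide) on the outside of the tub, 61 mm from its axis along the housing's -x and 72 mm high. The locked lever lies above it.
- press_pad (a point): Centre of the flat top of the white press pad, 42 mm across, in the middle of the loose cap (98 mm flange, 0.3 kg). Proud at the start: 112 mm above the worktop, flange 15 mm off the rim. Home: 98 mm, at a hard stop, flange 1.5 mm off the rim. The seal below gives way at 6 to 10 N and does not spring back; the cap stays where it is pressed to. Once home it turns easily (about 1 N at the lever's end).
- lever_end (a point): Point at the free end of the cap's steel lever, half-way up its thickness. The lever is a level bar rigid with the cap, 16 mm wide (round end 20 mm), 14 mm thick, running from the press pad to this point 115 mm from the cap's axis, 9 mm lower than the pad's top, and 10 mm beyond. Along its swing, nothing stands below it farther than 80 mm from the axis.
- mug: Bystander: cream mug, 78 mm across, 101 mm high, with a handle; stands behind the filter. Origin: centre of its underside.
- carton: Bystander: small white carton, 60x35x86 mm, behind the filter. Origin: centre of its underside.
- glass: Bystander: clear tumbler, 80 mm across, 91 mm high, behind the filter. Origin: centre of its underside.
Things that resemble listed ones, but are neither listed nor needed, are in the scene too. What is shaped like the part that bears press_pad but brown or yellow is not meant.

How it is judged:
At the end, for the whole second after the job is handed in: The cap is pressed home (press pad less than 101 mm above the worktop, cap centred within 8 mm and level within 0.07 rad) and its lever points along the housing's -x, its end within 30 mm to either side of that line (about 15 degrees) (x of lever_end in the frame of filter_base below -0.095 m and y of lever_end in the frame of filter_base between -0.03 and 0.03 m and z of press_pad in the frame of filter_base between 0.094 and 0.101 m and horizontal distance between press_pad and filter_base below 0.008 m and angle between press_pad's own z axis and vertical below 0.07 rad); the robot touches nothing.
It fails at once if the mug is knocked over or moved more than 30 mm (distance of mug from where it was at the start of the episode above 0.03 m or angle between mug's own z axis and vertical above 0.4 rad).
It fails at once if the carton is knocked over or moved more than 30 mm (distance of carton from where it was at the start of the episode above 0.03 m or angle between carton's own z axis and vertical above 0.4 rad).
It fails at once if the glass is knocked over or moved more than 30 mm (distance of glass from where it was at the start of the episode above 0.03 m or angle between glass's own z axis and vertical above 0.4 rad).
It also fails if it takes over 48 s, if anything falls off the work surface, if the arm or the gripper's body presses on something with over 40 N, if the wrist force passes 120 N, or if a joint passes its speed limit or range.

## Robot

A 6-joint arm with a two-finger parallel gripper is mounted at the origin on a cart in front of the work surface, level with it; the furniture and walls round the work are solid. World frame = base frame: x ahead of the robot, y to its left, z up, the work surface at z = 0. Lengths are in m, angles in rad, forces in N, time in s.
With the tool pointing down it reaches from about 0.4 to 0.825 m from the base axis. Payload 7 kg.
Tool frame: the origin (TCP) lies at the centre of the arm's flange, where the gripper is bolted on; the fingertips stand 178 mm ahead of it and the grasp point (between the pads) lies 159 mm ahead of it (arm.tip_reach is the distance from the TCP to the fingertips, in m); z points along the fingers, y is the direction in which the jaws open and shut (so a half turn about z gives the same grasp; the last joint's range is limited). The gripper opens to 88 mm and grips with 3 to 60 N. Pads are 19 mm wide; open, the fingers measure 130 mm over their backs; the gripper's body (78 mm by 193 mm) begins 47 mm behind the grasp point.
Start: joints at [1.436, 0.359, 0.012, 0, -1.224, -0.288], TCP at [0.277, 0.616, 0.405] pointing down, gripper open.
Joint ranges: [-3.07, 3.07], [-1.43, 2.12], [-1.02, 1.25], [-3.03, 1.67], [-3.05, -0], [-3.03, 3.03]. Speed limits (rad/s): [2.39, 2.39, 3.01, 3.14, 3.14, 3.14].

## Interface

Orientations are given as [roll, pitch, yaw] about the fixed x, y, z axes, in that order (R = Rz(yaw) Ry(pitch) Rx(roll)).
In Python, from station import arm gives the robot as it stands.
- The arm moves only by the shell command python3 -m inch 'ROWS' [OPENING] [FORCE]. ROWS is JSON, a list that holds one entry, the list of rows, each a list of 6 numbers: the shift along the world's x, y, z in units of 200 mm (1.0 is 200 mm), then the turn, a rotation vector about the world's x, y, z in units of 180 degrees (1.0 is 180 degrees). A call has 1 to 8 rows; each row is the pose to reach, as a shift and turn from the pose commanded when the call began, turning the shorter way round; what a row does not reach only later rows make up. A row lasts 1/8 s, in which the tool goes at most 62.5 mm and 10.7 degrees, less where a joint would pass 70% of its speed; a pose out of reach is approached as far as the arm can. A call with a number of a shift or a turn outside -1 to 1 is refused whole. A call with a gripper value outside its range is refused whole. OPENING is the finger opening in mm, from 0 to 87.6, set as the call begins (- or left out, the last holds). The fingers move at their own pace and stop on an object; FORCE is the grip in N (left out, the last holds). Time passes only in rows, so rows that repeat a pose let the fingers close. It gives the time, the measured TCP pose, the force and the opening at its end, in the units of the state.
- arm.get_state(): the state, without advancing time (a new reading comes with each control period).
- arm.grab_frame(name): name is "side" or "top" or "wrist"; returns the picture (420x560x3 uint8, blue, green, red); there is no depth.
- arm.camera_params(name): a dict with "vertical_fov" (degrees; the focal length in pixels is half the picture's height over the tangent of half this angle, whatever the lens; pixels are square), "cx", "cy" (the principal point, pixels), "pose" (4x4, takes a point from camera to world coordinates). Camera axes: x right, y down, z forward; pixel columns grow to the right and rows downward; lengths in m; the calibration is good to about 2 mm. A picture is of the moment at which its call begins: read the wrist's pose just before it. camera_params takes no time and is no camera call; for the wrist camera it gives the pose at the moment of the call.
- arm.job_done(): hands the job in, once; it reports no verdict.
Trained networks look in the newest picture that a camera, given by its name, has taken for a name from the list of things; names that differ only in an ending like _2 or _b are one class to them, and where a whole thing is asked for, a point or a joint stands for the part that bears it (a point fixed in the world has none). Each returns a list of dicts, best first, with "score" (0 to 1); they miss things now and then, are a little off and sometimes report something else, mostly with a low value. They report only what shows in the picture. A call takes as long as a camera call. They do not tell look-alikes from the thing itself.
- arm.search_frame(target, camera): "box" ([left, top, right, bottom] in pixels, round what is visible of it).
- arm.regions_of(target, camera): "region" (420x560 bool, what is visible of it) and "box" ([left, top, right, bottom] in pixels, round what is visible of it).
The state is a dict: "t": time; "q": joint angles; "qd": joint speeds; "joint_efforts": joint torques, N m; "eef_pos": TCP position; "ee_rot": TCP orientation; "force": force on the tool from outside, world axes, zero at the start; "moment": the same for the moment, N m; "width": finger opening in m.
Only numpy, scipy, OpenCV 4.12 (cv2) and the standard library are available. Lean on these libraries where they do the work, as an engineer would, in place of code of your own. Each camera call takes 0.05 s, during which the arm holds its last target.

## Working session

There is one attempt and no reset: what is moved stays moved. The work goes in short steps, Python scripts to look and compute and a shell command to move; the robot and the scene stay as the last step left them, time stands still between calls to the robot, and variables do not carry over. Pictures are saved under pics/ and viewed, and the job is handed in when it is done.

```bash
mkdir -p pics; python3 - <<'E'
from station import arm
import cv2
s=arm.get_state();print(s['t'],s['eef_pos'],s['ee_rot'],s['force'])
for n in("side","top","wrist"):
    im=arm.grab_frame(n);cv2.imwrite(f"pics/a_{n}.png",im)
    p=arm.camera_params(n);print(n,p['vertical_fov'],p['cx'],p['cy'],p['pose'])
    for t in("filter_base","press_pad"):
        print(t,[(round(d['score'],2),[round(float(v)) for v in d['box']]) for d in arm.search_frame(t,n)])
E
```

```text
0.0 [0.2768702  0.61537347 0.40371977] [ 3.13991930e+00 -1.63729571e-04 -4.22944558e-01] [ 0.44832653 -0.57534573  0.14238532]
side 57.251019021049885 278.13576956937163 208.60449669345397 [[ 0.83351949 -0.23791316  0.49864073  0.12502599]
 [-0.55246213 -0.36798541  0.74791198 -0.64109449]
 [ 0.00555441 -0.89887934 -0.43816102  0.49345331]
 [ 0.          0.          0.          1.        ]]
filter_base [(0.56, [287, 232, 368, 291]), (0.28, [298, 217, 347, 263])]
press_pad [(0.97, [297, 219, 352, 265]), (0.82, [166, 191, 204, 217]), (0.7, [166, 227, 221, 270]), (0.62, [331, 326, 403, 416])]
top 46.928553464788195 278.0967111847699 198.2988517843465 [[ 0.02924961 -0.99284765  0.11574974  0.4280474 ]
 [-0.99957059 -0.02925671  0.00163798  0.008419  ]
 [ 0.0017602  -0.11574795 -0.99327706  1.46717191]
 [ 0.          0.          0.          1.        ]]
filter_base [(0.65, [289, 174, 339, 226])]
press_pad [(0.9, [214, 251, 270, 283]), (0.81, [299, 180, 344, 231]), (0.64, [141, 226, 193, 267]), (0.57, [378, 223, 433, 257])]
wrist 64.45176765710538 281.23384373134206 202.24834666353692 [[-4.11126888e-01 -8.67709089e-01 -2.79384355e-01  3.52429176e-01]
 [-9.11577737e-01  3.91058102e-01  1.26884160e-01  5.81366249e-01]
 [-8.43022886e-04  3.06846048e-01 -9.51758789e-01  3.84255359e-01]
 [ 0.00000000e+00  0.00000000e+00  0.00000000e+00  1.00000000e+00]]
filter_base []
press_pad []
```

View pics/a_side.png

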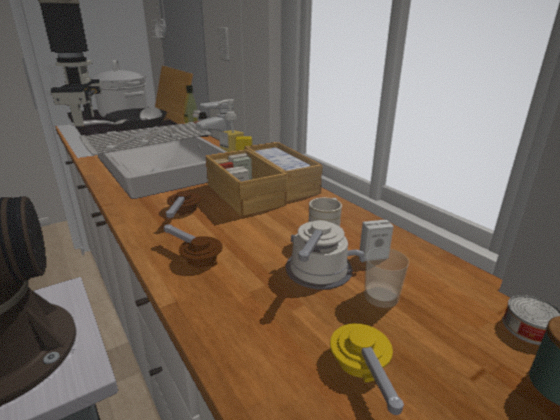

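View pics/a_top.png

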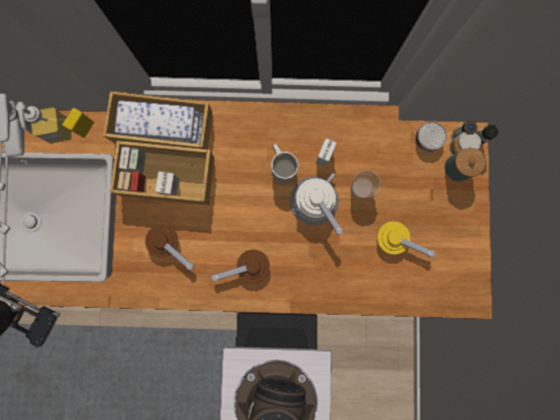

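```bash
python3 - <<'E'
import cv2
im=cv2.imread("pics/a_top.png");cv2.imwrite("pics/b_top.png",cv2.resize(im[150:250,270:390],None,fx=6,fy=6,interpolation=cv2.INTER_CUBIC)[:600])
im=cv2.imread("pics/a_side.png");cv2.imwrite("pics/b_side.png",cv2.resize(im[190:300,270:410],None,fx=5,fy=5,interpolation=cv2.INTER_CUBIC))
E
```

```text
(no output)
```

View pics/b_top.png

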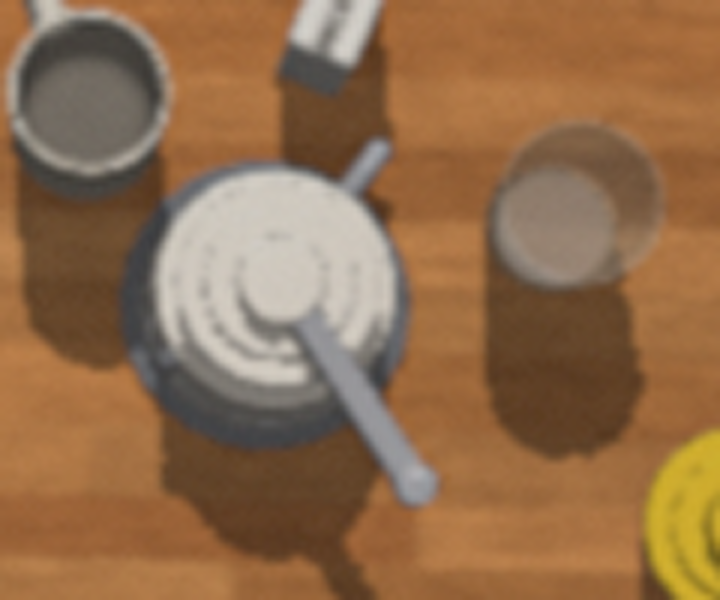

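View pics/b_side.png

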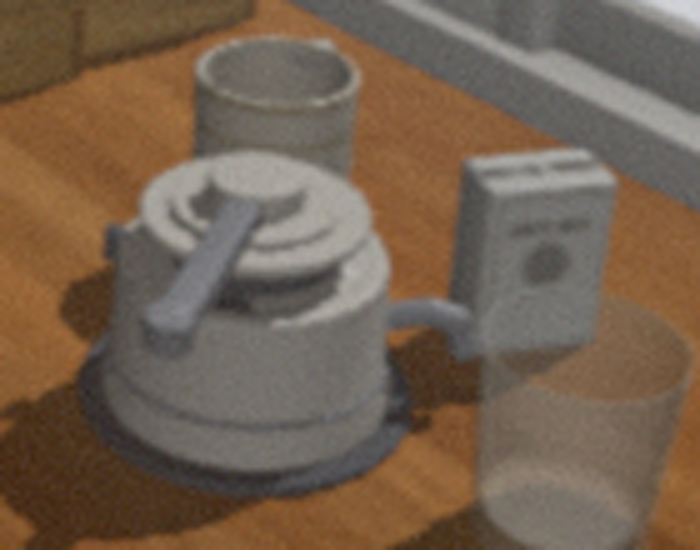

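```bash
cat > h.py <<'E'
from station import arm
import numpy as np
def ray(n,u,v,z):
    p=arm.camera_params(n);f=210/np.tan(np.radians(p['vertical_fov']/2));T=p['pose']
    d=T[:3,:3]@np.array([(u-p['cx'])/f,(v-p['cy'])/f,1]);o=T[:3,3]
    return (o+d*(z-o[2])/d[2]).round(4)
E
python3 - <<'E'
from h import *
for n,u,v,z in(("top",317,196.3,.112),("side",321.6,227,.112),("top",339.2,230.3,.110),("side",304.4,252.4,.11),("top",314.2,200.5,.008)):print(n,ray(n,u,v,z))
E
```

```text
top [ 0.5949 -0.0989  0.112 ]
side [ 0.5866 -0.1109  0.112 ]
top [ 0.501  -0.1632  0.11  ]
side [ 0.5002 -0.1666  0.11  ]
top [ 0.5946 -0.0989  0.008 ]
```

```bash
python3 -m inch '[[[0.1,-0.225,0,0,0,0],[0.2,-0.45,0,0,0,0],[0.3,-0.675,0,0,0,0],[0.4,-0.9,0,0,0,0]]]' 0 20
python3 -m inch '[[[0.1,-0.225,0,0,0,0],[0.2,-0.45,0,0,0,0],[0.3,-0.675,0,0,0,0],[0.4,-0.9,0,0,0,0]]]'
python3 -m inch '[[[0.1,-0.225,0,0,0,-0.04],[0.2,-0.45,0,0,0,-0.08],[0.3,-0.675,0,0,0,-0.12],[0.4,-0.9,0,0,0,-0.175],[0.4,-0.9,0,0,0,-0.175],[0.4,-0.9,0,0,0,-0.175]]]'
python3 - <<'E'
from h import *
import cv2
s=arm.get_state();print(s['t'],s['eef_pos'],s['ee_rot'],s['q'],s['force'])
cv2.imwrite("pics/c_wrist.png",arm.grab_frame("wrist"))
E
```

```text
t: 0.95
eef_pos: [0.3574, 0.434, 0.4049]
ee_rot: [-3.141, -0.0, -0.423]
force: [0.7, -0.2, 0.1]
width: 0.0531
t: 1.45
eef_pos: [0.4373, 0.254, 0.4051]
ee_rot: [-3.141, -0.0, -0.422]
force: [1.1, 0.6, 0.4]
width: 0.013
t: 2.2
eef_pos: [0.5169, 0.0754, 0.4047]
ee_rot: [-3.141, 0.0, -0.972]
force: [0.1, -0.0, 0.5]
width: 0.0005
2.2 [0.51691517 0.07538394 0.40465973] [-3.14147986e+00  1.66510192e-04 -9.72472687e-01] [ 5.20699212e-01  1.06735535e-01 -3.21084341e-01 -1.92074615e-04
 -1.14287692e+00  7.77041167e-02] [ 0.14406748 -0.00310507  0.45426921]
```

View pics/c_wrist.png

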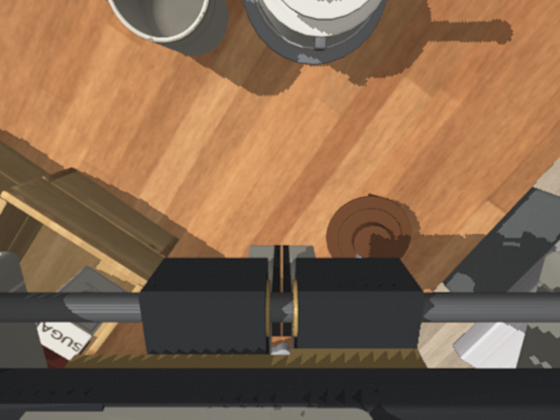

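```bash
python3 -m inch '[[[0.08,-0.2,0,0,0,0],[0.16,-0.4,0,0,0,0],[0.16,-0.4,0,0,0,0],[0.16,-0.4,0,0,0,0]]]'
python3 - <<'E'
from h import *
import cv2
s=arm.get_state();print(s['t'],s['eef_pos'],s['ee_rot'])
print(arm.camera_params("wrist")['pose'])
im=arm.grab_frame("wrist");cv2.imwrite("pics/d_wrist.png",im)
E
```

```text
t: 2.75
eef_pos: [0.5488, -0.0036, 0.4046]
ee_rot: [-3.142, 0.0, -0.971]
force: [0.6, 0.8, -0.1]
width: 0.0004
2.75 [ 0.54878357 -0.00356932  0.40464066] [-3.14151677e+00  2.21234687e-04 -9.71394328e-01]
[[-8.26157795e-01 -5.36307997e-01 -1.72733984e-01  5.95237052e-01]
 [-5.63438335e-01  7.85975855e-01  2.54517580e-01 -7.23691707e-02]
 [-7.35072808e-04  3.07596631e-01 -9.51516564e-01  3.84417222e-01]
 [ 0.00000000e+00  0.00000000e+00  0.00000000e+00  1.00000000e+00]]
```

View pics/d_wrist.png

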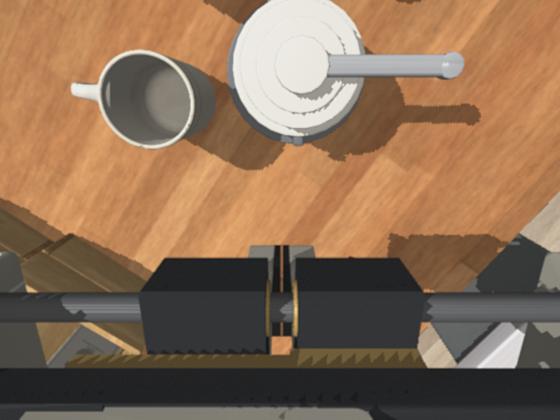

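```bash
python3 - <<'E'
from h import *
P=ray("wrist",302,65,.112);L=ray("wrist",452,65.5,.110);N=ray("wrist",292,139,.072)
print(P,L,N,L-P,np.linalg.norm((L-P)[:2]),np.degrees(np.arctan2(*(L-P)[1::-1])),N-P)
E
```

```text
[ 0.5944 -0.0985  0.112 ] [ 0.4995 -0.1631  0.11  ] [ 0.565  -0.0452  0.072 ] [-0.0949 -0.0646 -0.002 ] 0.11480056620069434 -145.7562335527608 [-0.0294  0.0533 -0.04  ]
```

```bash
python3 -m inch '[[[0.113,-0.2375,-0.15,0,0,0],[0.226,-0.475,-0.3,0,0,0],[0.226,-0.475,-0.5,0,0,0],[0.226,-0.475,-0.5,0,0,0],[0.226,-0.475,-0.5,0,0,0]]]'
python3 - <<'E'
from h import *
import cv2
s=arm.get_state();print(s['t'],s['eef_pos'],s['force'])
im=arm.grab_frame("side");cv2.imwrite("pics/e_side.png",cv2.resize(im[150:300,240:420],None,fx=4,fy=4,interpolation=cv2.INTER_CUBIC))
E
```

```text
t: 3.42
eef_pos: [0.5947, -0.0983, 0.3063]
ee_rot: [-3.14, -0.001, -0.97]
force: [-0.4, 0.4, 0.5]
width: 0.0004
3.425 [ 0.5947331  -0.09834357  0.3063142 ] [-0.43557934  0.36926883  0.53157468]
```

View pics/e_side.png

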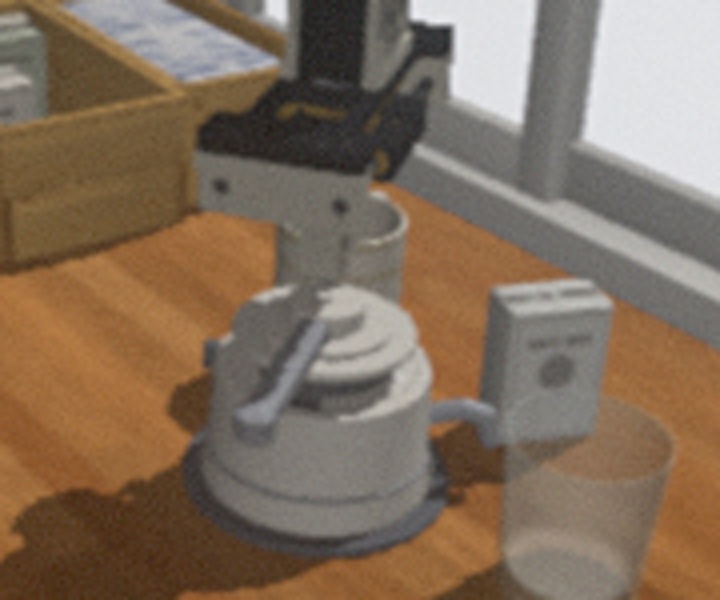

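```bash
python3 -m inch '[[[0,0,-0.03,0,0,0],[0,0,-0.05,0,0,0],[0,0,-0.07,0,0,0],[0,0,-0.09,0,0,0],[0,0,-0.11,0,0,0],[0,0,-0.12,0,0,0],[0,0,-0.13,0,0,0],[0,0,-0.13,0,0,0]]]'
```

```text
t: 4.47
eef_pos: [0.5942, -0.0994, 0.2789]
ee_rot: [-3.141, -0.0, -0.972]
force: [-1.0, 2.3, 4.2]
width: 0.0002
```

```bash
python3 -m inch '[[[0,0,-0.005,0,0,0],[0,0,-0.01,0,0,0],[0,0,-0.015,0,0,0],[0,0,-0.02,0,0,0],[0,0,-0.02,0,0,0]]]'
```

```text
t: 5.1
eef_pos: [0.5941, -0.0994, 0.2764]
ee_rot: [-3.141, -0.001, -0.972]
force: [-6.0, 2.8, 15.8]
width: 0.0005
```

```bash
python3 -m inch '[[[0,0,-0.005,0,0,0],[0,0,-0.01,0,0,0],[0,0,-0.01,0,0,0],[0,0,-0.01,0,0,0]]]'
```

```text
t: 5.6
eef_pos: [0.594, -0.0993, 0.2763]
ee_rot: [-3.14, -0.001, -0.971]
force: [-11.5, 6.0, 29.7]
width: 0.0004
```

```bash
python3 -m inch '[[[0,0,0.15,0,0,0],[0,0,0.3,0,0,0],[-0.17,-0.225,0.3,0,0,0],[-0.3475,-0.45,0.3,0,0,0],[-0.3475,-0.45,0.3,0,0,0],[-0.3475,-0.45,0.3,0,0,0]]]'
python3 - <<'E'
from h import *
import cv2
s=arm.get_state();print(s['t'],s['eef_pos'],s['force'])
im=arm.grab_frame("side");cv2.imwrite("pics/f_side.png",cv2.resize(im[150:300,240:420],None,fx=4,fy=4,interpolation=cv2.INTER_CUBIC))
cv2.imwrite("pics/f_wrist.png",arm.grab_frame("wrist"))
E
```

```text
t: 6.35
eef_pos: [0.5247, -0.1897, 0.3327]
ee_rot: [-3.141, -0.0, -0.973]
force: [0.2, 0.5, -0.0]
width: 0.0005
6.35 [ 0.52474336 -0.18972958  0.33269421] [ 0.16681594  0.53140368 -0.04759962]
```

View pics/f_side.png

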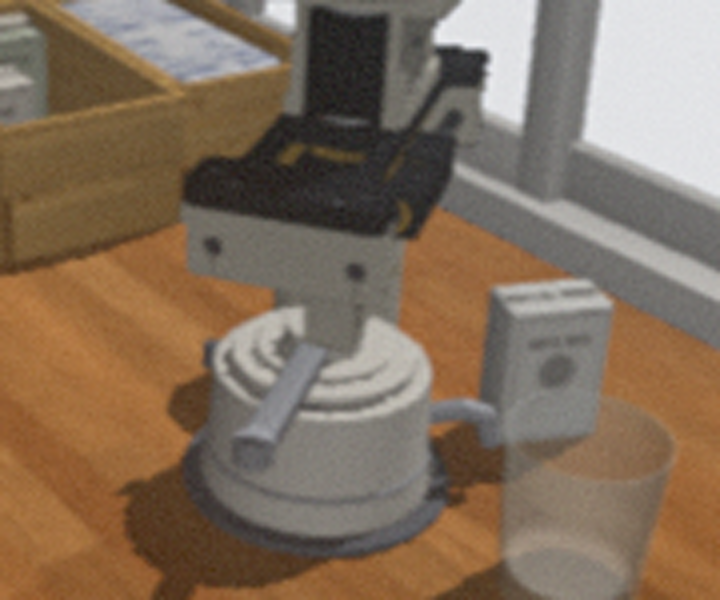

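View pics/f_wrist.png

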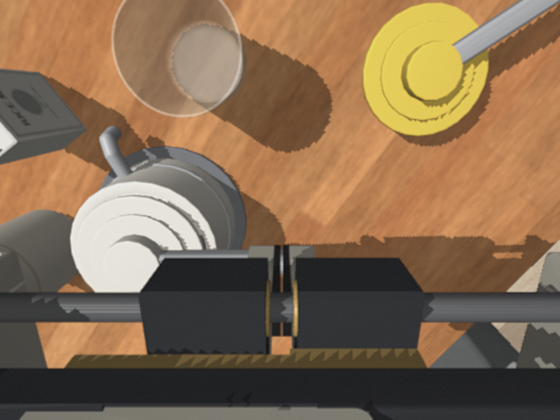

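```bash
python3 -m inch '[[[0,0,-0.1,0,0,0],[0,0,-0.2,0,0,0],[0,0,-0.28,0,0,0],[0,0,-0.34,0,0,0],[0,0,-0.39,0,0,0],[0,0,-0.39,0,0,0],[0,0,-0.39,0,0,0]]]'
python3 - <<'E'
from h import *
import cv2
s=arm.get_state();print(s['t'],s['eef_pos'],s['force'])
im=arm.grab_frame("side");cv2.imwrite("pics/g_side.png",cv2.resize(im[150:300,240:420],None,fx=4,fy=4,interpolation=cv2.INTER_CUBIC))
c=np.array([.594,-.0988]);e=c
for a in (-145.75,-160,-175,-190,-205,-220,-230,-235.75,-240):
    r=np.radians(a);u=np.array([np.cos(r),np.sin(r)]);t=np.array([u[1],-u[0]])
    p=c+.108*u-.0185*t
    print(a,p.round(4),((p-s['eef_pos'][:2])/.2).round(3),round((a+145.75)/180,3))
E
```

```text
t: 7.32
eef_pos: [0.5249, -0.1895, 0.2551]
ee_rot: [-3.141, -0.001, -0.972]
force: [-0.2, 0.9, 0.6]
width: 0.0004
7.325 [ 0.52494419 -0.18952291  0.25510721] [-0.17779092  0.85291544  0.55417351]
-145.75 [ 0.5151 -0.1749] [-0.049  0.073] 0.0
-160 [ 0.4988 -0.1531] [-0.131  0.182] -0.079
-175 [ 0.488  -0.1266] [-0.185  0.314] -0.163
-190 [ 0.4844 -0.0983] [-0.203  0.456] -0.246
-205 [ 0.4883 -0.0699] [-0.183  0.598] -0.329
-220 [ 0.4994 -0.0436] [-0.128  0.73 ] -0.412
-230 [ 0.5104 -0.028 ] [-0.073  0.808] -0.468
-235.75 [ 0.5179 -0.0199] [-0.035  0.848] -0.5
-240 [ 0.524  -0.0145] [-0.005  0.875] -0.524
```

View pics/g_side.png

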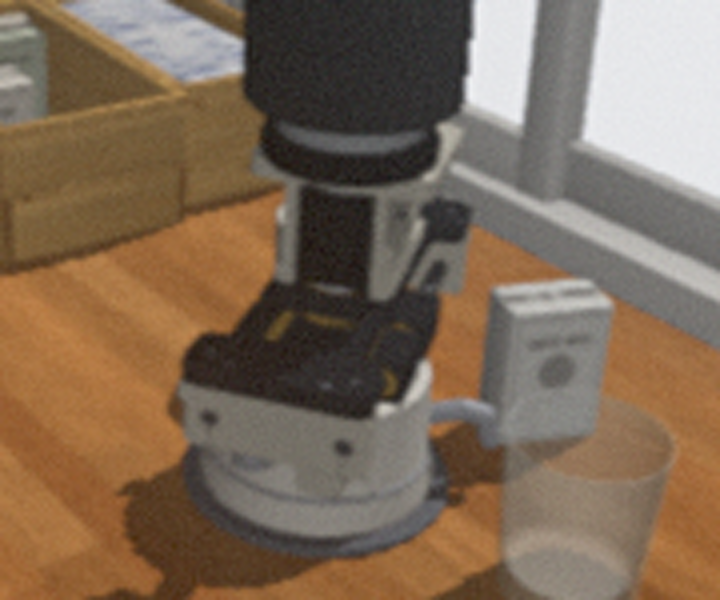

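```bash
python3 -m inch '[[[-0.049,0.073,0,0,0,0],[-0.09,0.125,0,0,0,-0.04],[-0.131,0.182,0,0,0,-0.079],[-0.16,0.246,0,0,0,-0.12],[-0.185,0.314,0,0,0,-0.163]]]'
```

```text
t: 8.0
eef_pos: [0.4869, -0.1258, 0.2551]
ee_rot: [-3.141, 0.0, -1.489]
force: [0.3, -0.0, -0.2]
width: 0.0005
```

```bash
python3 - <<'E'
from h import *
import cv2
im=arm.grab_frame("side");cv2.imwrite("pics/h_side.png",cv2.resize(im[150:300,240:420],None,fx=4,fy=4,interpolation=cv2.INTER_CUBIC))
cv2.imwrite("pics/h_wrist.png",arm.grab_frame("wrist"))
E
```

```text
(no output)
```

View pics/h_side.png

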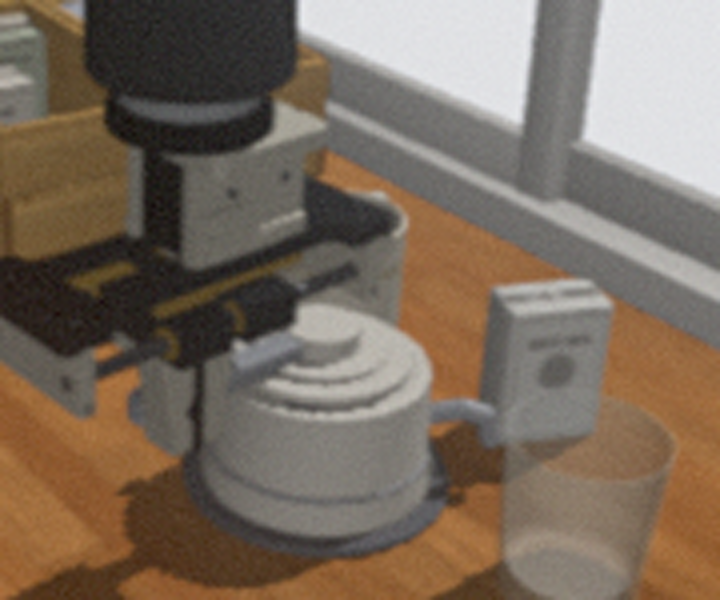

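View pics/h_wrist.png

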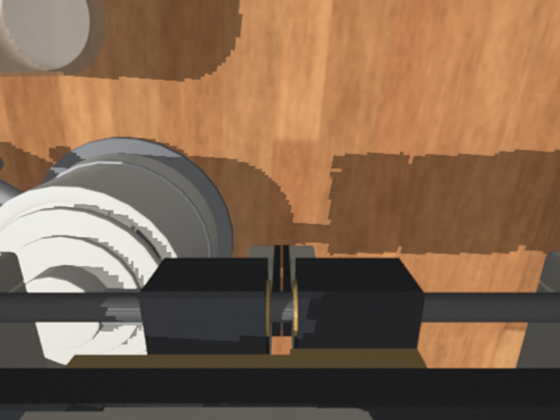

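```bash
python3 -m inch '[[[-0.013,0.07,0,0,0,-0.042],[-0.018,0.142,0,0,0,-0.083],[-0.012,0.213,0,0,0,-0.125],[0.002,0.284,0,0,0,-0.166],[0.026,0.352,0,0,0,-0.207],[0.057,0.416,0,0,0,-0.249],[0.082,0.455,0,0,0,-0.277],[0.082,0.455,0,0,0,-0.277]]]'
```

```text
t: 9.1
eef_pos: [0.5042, -0.0353, 0.2549]
ee_rot: [-3.141, 0.0, -2.351]
force: [-0.4, 0.2, 0.3]
width: 0.0002
```

```bash
python3 -m inch '[[[0.015,0.02,0,0,0,-0.014],[0.03,0.039,0,0,0,-0.028],[0.049,0.059,0,0,0,-0.044],[0.06,0.071,0,0,0,-0.053],[0.068,0.079,0,0,0,-0.06],[0.068,0.079,0,0,0,-0.06]]]'
```

```text
t: 9.85
eef_pos: [0.5176, -0.0199, 0.2547]
ee_rot: [-3.142, 0.0, -2.542]
force: [-1.0, 0.0, -0.3]
width: 0.0005
```

```bash
python3 -m inch '[[[0.008,0.006,0,0,0,0],[0.012,0.009,0,0,0,0],[0.016,0.012,0,0,0,0],[0.016,0.012,0,0,0,0]]]'
```

```text
t: 10.35
eef_pos: [0.52, -0.018, 0.2544]
ee_rot: [3.141, -0.003, -2.543]
force: [-4.4, -3.3, 3.7]
width: 0.0003
```

```bash
python3 -m inch '[[[0.008,0.006,0,0,0,0],[0.008,0.006,0,0,0,0],[0.008,0.006,0,0,0,0]]]'
python3 -m inch '[[[-0.04,-0.028,0,0,0,0],[-0.1,-0.07,0,0,0,0],[-0.1,-0.07,0.2,0,0,0],[-0.1,-0.07,0.5,0,0,0],[-0.3,0.1,0.7,0,0,0],[-0.5,0.3,0.7,0,0,0],[-0.5,0.3,0.7,0,0,0],[-0.5,0.3,0.7,0,0,0]]]'
python3 - <<'E'
from h import *
import cv2
s=arm.get_state();print(s['t'],s['eef_pos'],s['force'])
im=arm.grab_frame("side");cv2.imwrite("pics/i_side.png",cv2.resize(im[150:300,240:420],None,fx=4,fy=4,interpolation=cv2.INTER_CUBIC))
im=arm.grab_frame("top");cv2.imwrite("pics/i_top.png",cv2.resize(im[150:250,270:390],None,fx=6,fy=6,interpolation=cv2.INTER_CUBIC))
E
```

```text
t: 10.72
eef_pos: [0.5209, -0.0172, 0.2541]
ee_rot: [3.14, -0.005, -2.544]
force: [-6.8, -5.0, 4.9]
width: 0.0006
t: 11.72
eef_pos: [0.4222, 0.0438, 0.395]
ee_rot: [-3.141, 0.002, -2.542]
force: [-0.1, -0.2, -0.8]
width: 0.0006
11.725 [0.42219887 0.04376355 0.39503477] [-0.14350251 -0.21791093 -0.82135602]
```

View pics/i_side.png

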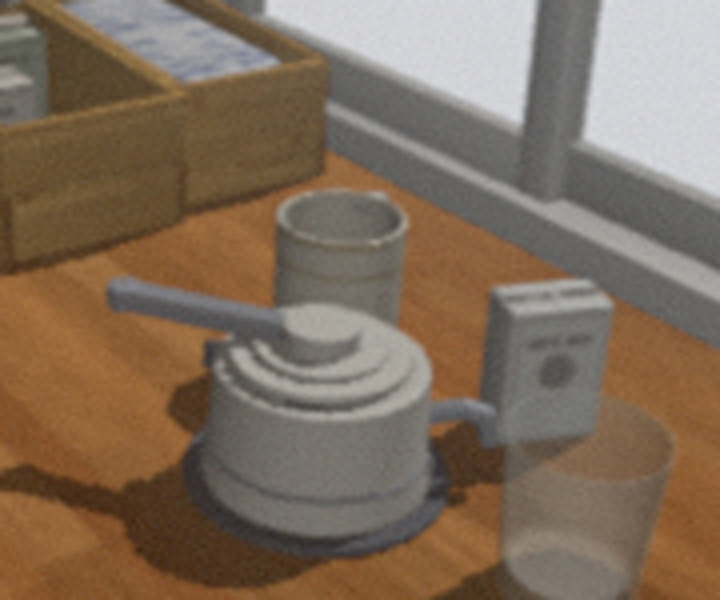

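View pics/i_top.png

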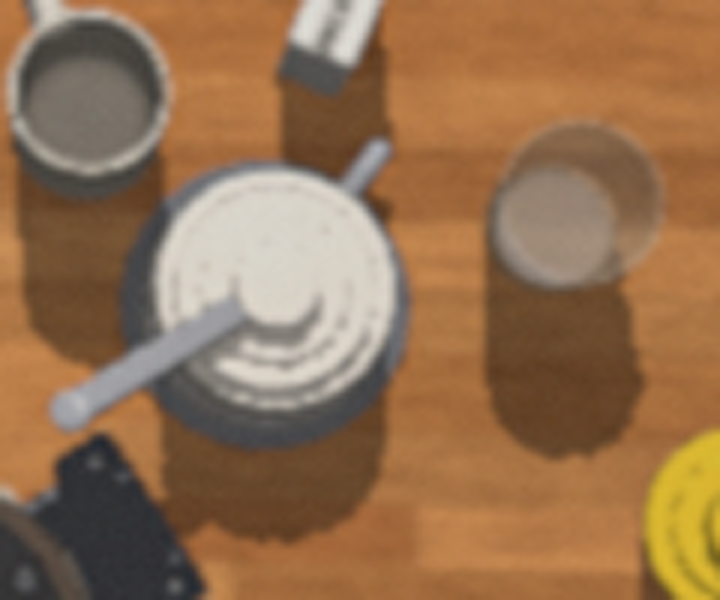

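```bash
python3 - <<'E'
from h import *
P=ray("top",316.4,196.9,.098);L=ray("top",281.8,218.2,.096);d=(L-P)[:2]
print(P,L,np.linalg.norm(d),np.degrees(np.arctan2(d[1],d[0])), "expected",-145.75+270)
u=np.array([-.563,.827]);e=L[:2]-[.594,-.0988];print(e@u,e@[.827,.563])
E
```

```text
[ 0.5948 -0.0983  0.098 ] [ 0.5313 -0.0015  0.096 ] 0.11576912369021371 123.26454368587702 expected 124.25
0.11576719999999999 0.002927000000000014
```

```bash
python3 -m inch '[[[-0.1,0.3,0.2,0,0,0],[-0.1,0.5,0.2,0,0,0],[-0.1,0.5,0.2,0,0,0],[-0.1,0.5,0.2,0,0,0]]]'
python3 - <<'E'
from h import *
import cv2
im=arm.grab_frame("side");cv2.imwrite("pics/j_side.png",cv2.resize(im[200:290,280:360],None,fx=6,fy=6,interpolation=cv2.INTER_CUBIC))
E
```

```text
t: 12.32
eef_pos: [0.4029, 0.1433, 0.4339]
ee_rot: [-3.141, -0.002, -2.544]
force: [0.9, -0.7, 0.2]
width: 0.0004
```

View pics/j_side.png

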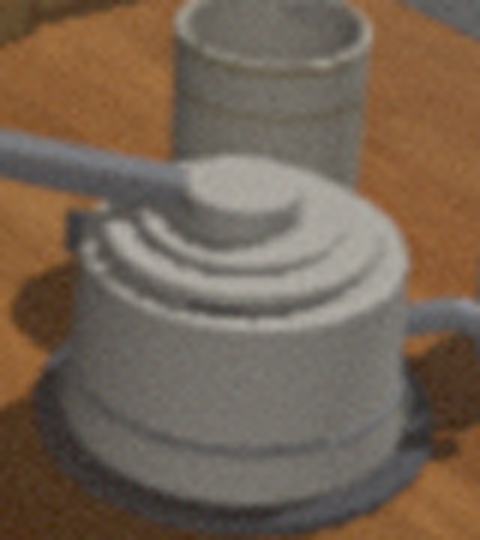

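```bash
python3 - <<'E'
from h import *
import cv2
p=arm.camera_params("side");f=210/np.tan(np.radians(p['vertical_fov']/2));T=p['pose']
im=arm.grab_frame("side")
def pr(X):
    c=T[:3,:3].T@(np.array(X)-T[:3,3]);return np.array([f*c[0]/c[2]+p['cx'],f*c[1]/c[2]+p['cy']])
S=7;x0,y0=255,205
out=cv2.resize(im[y0:y0+85,x0:x0+110],None,fx=S,fy=S,interpolation=cv2.INTER_CUBIC)
C=np.array([.5944,-.0986])
def circ(r,z,col):
    pts=np.array([(pr([*(C+r*np.array([np.cos(a),np.sin(a)])),z])-[x0,y0]+.5)*S for a in np.linspace(0,2*np.pi,60)])
    cv2.polylines(out,[pts.astype(int).reshape(-1,1,2)],True,col,1)
circ(.021,.098,(0,0,255));circ(.058,.074,(255,0,0))
u=np.array([-.563,.827])
L=C+.115*u
pts=[(pr([*(C+r*u),.096])-[x0,y0]+.5)*S for r in(0.021,.125)]
cv2.line(out,tuple(pts[0].astype(int)),tuple(pts[1].astype(int)),(0,200,0),1)
cv2.imwrite("pics/k_side.png",out)
E
```

```text
(no output)
```

View pics/k_side.png

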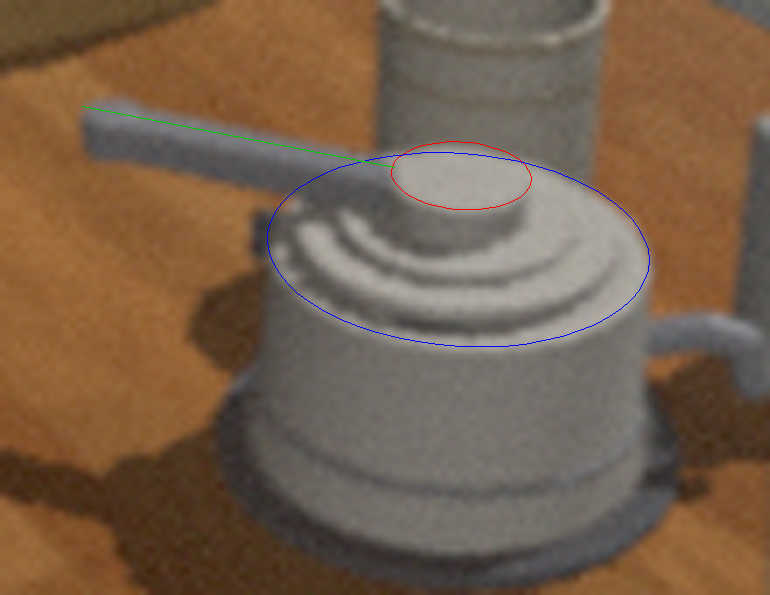

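```bash
python3 -c "
from station import arm
print(arm.job_done(),arm.get_state()['t'])"
```

```text
the job is handed in; nothing more can be done
the job is handed in; nothing more can be done
```

I pressed the white cap home with the closed fingertips, then pushed its lever a quarter turn clockwise to its stop, backed the arm clear and handed the job in. The handover gave no verdict. The last clock reading before it was about 12.3 s.

- **Press:** the fingertips stopped about 98.3 mm above the worktop with the force at about 30 N, which matches the home height.
- **Lever:** the force rose to about 8 N at the stop. In the top view the lever's end is about 3 mm off the housing's -x line, at 116 mm from the axis, and the pad centre is about 1 mm from where I took the housing's axis to be.
- **Level:** I drew the outline of a level, fully home cap over the side view, and the pad, rim and lever matched it to about a pixel.
- **Bystanders:** the mug, carton and glass look unmoved in the top and side views. I compared them by eye, not by measurement.
- **One disagreement:** my first reading of the pad by eye in the side view was about 14 mm off the top view's. The later overlay on the side view agreed with the top and wrist cameras, so I put that down to my pixel estimate.

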